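# Clear the nut tote and tip its nuts into the marked corner

## Task

Take the green-banded tool holder out of the blue tote and lower it upright, without dropping it, into the empty green-ringed socket of the rack, fully home, and let it go. Then take the tote by its rim and tip it so that the yellow-marked corner is the lowest and all four loose nuts slide together into that corner; finish while still holding the tote tipped and steady (no steeper than 45 degrees), with the nuts in the corner. Do not tip the tote before the holder is in the rack, and leave the other tools and the jar as they are.

Things in the scene. Friction and masses are not known exactly. Their poses are not given: they have to be found in the camera images.
- holder_mid (a point): Steel tool holder with a GREEN band, standing upright and free on the tote's floor among the nuts: 100 mm tall, 0.42 kg, round about its z (up). The point is on its axis, 50 mm above its foot. Its plain upper body, 40 to 100 mm above the foot, is 30 mm in diameter: grip it there, for instance 75 mm above the foot, where the fingertips stay above the nuts.
- holder: The same holder; origin at the centre of its foot. From the foot: taper 0-20 mm (diameter 27.6 mm at the foot, 30 mm at its top), flange 20-40 mm (diameter 40 mm), body 40-100 mm. Fully home, the taper is in the socket and the flange rests on the rack's top: the foot is then 20 mm below the socket's mouth.
- home_mouth (a point): The one empty socket of the grey rack, with a flat GREEN ring (57 mm across) round it; which of the three sockets it is changes. The point is at the centre of the socket's mouth, on the rack's top face (60 mm above the bench). The bore goes straight down, 36 mm in diameter, 40 mm deep. Axes as the rack's.
- rack: Fixed grey plastic rack, 90 mm (its x) by 260 mm (its y) by 60 mm high; origin at the centre of its underside. Three sockets in a row along its y, at -80, 0 and +80 mm. Two hold other tools, which stand 80 and 97 mm above the rack's top: closing the fingers across the row (along the rack's x) keeps clear of them.
- tote_mid (a point): Loose blue plastic tote, open on top, 0.45 kg: 200 mm (its x) by 300 mm (its y) over the rim, 75 mm high, z up. The point is its centre, 37.5 mm above its underside. Along the top of all four walls runs a rim 12 mm thick and 16 mm deep, reaching from the inner wall face outwards (on the +x side from x = 88 to 100 mm): pinch it from above.
- tote: The same tote; origin at the centre of its underside. Base outside 184 x 284 mm, inside 176 x 276 mm, floor 4 mm thick, walls 4 mm. The floor is smooth: nuts start to slide at 9 to 14 degrees of slope; at about 30 degrees down along the line from the opposite corner they also slide along a wall into the corner.
- tote_corner (a point): The tote's YELLOW-marked corner (yellow patch 60 x 60 mm on the floor, yellow tape on the rim). The point is the inside corner at floor level: x = -88 mm, y = +138 mm, 4 mm above the underside, in the tote's frame. Axes as the tote's.
- nut1_mid (a point): Loose steel clamping nut lying in the tote: a ring 28 mm in diameter, 17 mm high, 40 g; the point is its centre, 8.5 mm above its underside.
- nut2_mid (a point): Loose steel clamping nut lying in the tote: a ring 28 mm in diameter, 17 mm high, 40 g; the point is its centre, 8.5 mm above its underside.
- nut3_mid (a point): Loose steel clamping nut lying in the tote: a ring 28 mm in diameter, 17 mm high, 40 g; the point is its centre, 8.5 mm above its underside.
- nut4_mid (a point): Loose steel clamping nut lying in the tote: a ring 28 mm in diameter, 17 mm high, 40 g; the point is its centre, 8.5 mm above its underside.
- nut1: Nut 1 again; origin at the centre of its underside.
- nut2: Nut 2 again; origin at the centre of its underside.
- nut3: Nut 3 again; origin at the centre of its underside.
- nut4: Nut 4 again; origin at the centre of its underside.
- holder_red: Bystander: Steel tool holder, 100 mm tall, standing on end in a rack socket, red band; origin at the centre of its foot (40 mm above the bench).
- holder_shrink: Bystander: slim conical shrink-fit tool holder with a small cutter, 117 mm tall, orange band, standing in a rack socket; origin at the centre of its foot.
- spanner: Bystander: dark steel spanner, 180 mm long, 8 mm thick, lying on the bench beyond the tote along its own x; origin on the bench under its middle.
- jar: Bystander: white plastic jar with a black cap, 60 mm in diameter and 60 mm high; origin at the centre of its underside.

How it is judged (in metres and radians):
On the way:
1. the green-banded holder stands fully home in the green-ringed socket, let go, while the tote stands flat (horizontal distance between holder_mid and home_mouth below 0.006 m and z of holder_mid in the frame of home_mouth between 0.024 and 0.034 m and angle between each of holder_mid, tote_mid's own z axis and vertical below 0.08 rad and contact force between the fingers and holder below 0.3 N), for 0.2 s.
At the end, for the whole second after the job is handed in: Holder home in the green-ringed socket, let go (6 mm, 4.5 deg). Only the gripper, and the bench under the low edge, carry the tote: steady, sloping 11.5 to 50 deg, at least 4 deg along each side to the yellow corner; all nuts still, inside, centres within 115 mm of that corner (horizontal distance between holder_mid and home_mouth below 0.006 m and z of holder_mid in the frame of home_mouth between 0.024 and 0.034 m and angle between holder_mid's own z axis and vertical below 0.08 rad and contact force between the fingers and holder below 0.3 N and distance between each of nut1_mid, nut2_mid, nut3_mid, nut4_mid and tote_corner below 0.115 m and x of each of nut1_mid, nut2_mid, nut3_mid, nut4_mid in the frame of tote_mid above -0.088 m and y of each of nut1_mid, nut2_mid, nut3_mid, nut4_mid in the frame of tote_mid below 0.138 m and linear speed of each of nut1, nut2, nut3, nut4, tote below 0.03 m/s and angle between tote_mid's own z axis and vertical between 0.2 and 0.87 rad and angle between tote_mid's own x axis and vertical below 1.5 rad and angle between tote_mid's own y axis and vertical above 1.64 rad and contact force between the fingers and tote above 1 N and contact force between tote and rack below 0.5 N and contact force between tote and spanner below 0.5 N and contact force between tote and jar below 0.5 N and angular speed of tote below 0.15 rad/s); the arm keeps its last pose, push and grip.
It fails at once if the tote is tipped before the holder is in the rack (angle between tote_mid's own z axis and vertical above 0.15 rad and horizontal distance between holder_mid and home_mouth above 0.02 m).
It fails at once if the green-banded holder is dropped (let go more than about 10 mm above its seat) (contact force between the fingers and holder below 0.1 N and linear speed of holder above 0.45 m/s).
It fails at once if the green-banded holder is toppled (angle between holder_mid's own z axis and vertical above 0.7 rad).
It fails at once if another tool or the jar is disturbed (distance of any of holder_red, holder_shrink, spanner, jar from where it was at the start of the episode above 0.02 m or angle between any of holder_red, holder_shrink, spanner, jar's own z axis and vertical above 0.4 rad).
It also fails if it takes over 51 s, if anything falls off the work surface, if the arm or the gripper's body presses on something with over 40 N, if the wrist force passes 120 N, or if a joint passes its speed limit or range.

## Robot

A 6-joint arm with a two-finger parallel gripper is mounted at the origin on the work surface. World frame = base frame: x ahead of the robot, y to its left, z up, the work surface at z = 0. Lengths are in mm, angles in rad, forces in N, time in s.
With the tool pointing down it reaches from about 275 to 750 mm from the base axis. Payload 10.2 kg.
Tool frame: the origin (TCP) lies on the front face of the gripper's body, between the roots of the fingers; the fingertips stand 73 mm ahead of it and the grasp point (between the pads) lies ctrl.grip_depth ahead of it (ctrl.grip_depth is the distance from the TCP to the grasp point, in mm); z points along the fingers, y is the direction in which the jaws open and shut (so a half turn about z gives the same grasp; the last joint's range is limited). The gripper opens to 85 mm and grips with 20 to 120 N. Pads are 22 mm wide; open, the fingers measure 114 mm over their backs; the gripper's body (76 mm by 85 mm) begins 54 mm behind the grasp point. The pads swing forward as they close: fully open they stand 13 mm farther back than shut.
Start: joints at [-1.401, 0.313, 1.498, -0, 1.331, -0.223], TCP at [200.946, -485.028, 303.894] pointing down, gripper open.
Joint ranges: [-2.94, 2.94], [-0.97, 2.17], [0.19, 2.56], [-1.23, 4.37], [0.02, 3.11], [-2.88, 2.88]. Speed limits (rad/s): [2.39, 2.39, 3.01, 3.14, 3.14, 3.14].

## Interface

Orientations are given as a unit quaternion [w, x, y, z].
In Python, from rig import readout, capture, ctrl, nets gives the robot as it stands. The module is installed in compiled form; this text tells all that it offers.
- The arm moves only by the tool apply_moves, never from a script. Its argument "targets" is a list of rows, each a list of 4 numbers: the shift along the tool's x, y, z in cm, then the turn about the tool's z in degrees. A call has 1 to 8 rows; each row shifts and turns the commanded pose from where the row before left it, along the tool's axes as they then stand; what a row does not reach is not made up. A row lasts 1/10 s, in which the tool goes at most 50 mm and 8.59 degrees, less where a joint would pass 70% of its speed; a pose out of reach is approached as far as the arm can. A call with a gripper value outside its range is refused whole. "grip" is the finger opening in cm, from 0 to 8.54, set as the call begins (left out, the last holds). The fingers move at their own pace and stop on an object; "force" is the grip in N (left out, the last holds). Time passes only in rows, so rows that do not move let the fingers close. It gives the time, the measured TCP pose, the force and the opening at its end, in the units of the state.
- readout.sense(): the state, without advancing time (a new reading comes with each control period).
- capture(name): name is "scene" or "top" or "wrist"; returns a dict with "img" (420x560x3 uint8, red, green, blue), "fov_y" (degrees; the focal length in pixels is half the picture's height over the tangent of half this angle, whatever the lens; pixels are square), "cx", "cy" (the principal point, pixels), "D" ([k1, k2, p1, p2, k3] as OpenCV has them; the pictures are not rectified), "eye" and "rotation" of the camera in the world. Camera axes: x right, y down, z forward; pixel columns grow to the right and rows downward; lengths in mm; the calibration is good to about 2 mm. A picture is of the moment at which its call begins. There is no depth.
- ctrl.finish_job(): hands the job in, once; it reports no verdict.
Trained networks look in the newest picture that a camera, given by its name, has taken for a name from the list of things; names that differ only in an ending like _2 or _b are one class to them, and where a whole thing is asked for, a point or a joint stands for the part that bears it (a point fixed in the world has none). Each returns a list of dicts, best first, with "score" (0 to 1); they miss things now and then, are a little off and sometimes report something else, mostly with a low value. They report only what shows in the picture. A call takes as long as a camera call.
- nets.boxes_of(camera, target): "location" ([column, row] as shares, 0 to 1, of the picture: columns of its width, rows of its height, amid what is visible of it).
The state is a dict: "time_s": time; "joints": joint angles; "dq": joint speeds; "tau": joint torques, N m; "eef_pos": TCP position; "ee_rot": TCP orientation; "force": force on the tool from outside, world axes, zero at the start; "wrist_torque": the same for the moment, N m; "grip_width": opening from 0.0 (shut) to 1.0 (fully open).
Only numpy, scipy, OpenCV 4.12 (cv2) and the standard library are available. Lean on these libraries where they do the work, as an engineer would, in place of code of your own. Each camera call takes 0.05 s, during which the arm holds its last target.

## Working session

There is one attempt and no reset: what is moved stays moved. The work goes in short steps, Python scripts to look and compute and a tool call to move; the robot and the scene stay as the last step left them, time stands still between calls to the robot, and variables do not carry over. Pictures are saved under pics/ and viewed, and the job is handed in when it is done.

Besides the shell and the picture viewer there is one more tool, called after "Call:" as name([rows], argument=value, ...), one row to a line, values as JSON. apply_moves: Moves the arm, as the interface text tells. Its arguments: {"type":"object","properties":{"targets":{"type":"array"},"grip":{"type":"number"},"force":{"type":"number"}},"required":["targets"]}

```bash
mkdir -p pics; python3 - <<'E'
from rig import readout, capture, ctrl, nets
import cv2, numpy as np
print(readout.sense()); print(ctrl.grip_depth)
for n in ["scene","top"]:
    c=capture(n); cv2.imwrite(f"pics/{n}0.png",c["img"][:,:,::-1])
    print(n,{k:np.round(v,4).tolist() for k,v in c.items() if k!="img"})
    for t in ["holder_mid","home_mouth","tote_mid","tote_corner","nut1_mid","jar","spanner","rack"]:
        print(t,[(np.round(d["score"],2),np.round(np.array(d["location"])*[560,420],1).tolist()) for d in nets.boxes_of(n,t)][:5])
E
```

```text
{'time_s': 0.0, 'joints': array([-1.40139755e+00,  3.13435942e-01,  1.49847482e+00, -2.48924418e-05,
        1.33103505e+00, -2.23403711e-01]), 'dq': array([ 0.00086854,  0.00101496,  0.00016515, -0.00046195,  0.00035764,
        0.00204319]), 'tau': array([-2.62642352e-04, -4.12263143e+01, -2.59743601e+01, -1.91439353e-04,
        4.08906824e-03,  3.61708018e-06]), 'eef_pos': array([ 200.90965064, -484.8355416 ,  303.32801181]), 'ee_rot': array([-6.76659253e-04,  9.80774389e-01,  1.95143894e-01,  6.18331220e-06]), 'force': array([-0.08472569,  1.05042445, -0.4042374 ]), 'wrist_torque': array([ 0.03309001,  0.00066604, -0.0291042 ]), 'grip_width': 0.9936518803007244}
53.900000000000006
scene {'fov_y': 54.9019, 'cx': 278.6801, 'cy': 207.966, 'D': [-0.0151, 0.0, 0.0, 0.0, 0.0], 'eye': [1038.8697, -83.7122, 827.3279], 'rotation': [-0.2062, 0.7613, 0.5947, -0.156]}
holder_mid [(np.float64(0.63), [336.2, 175.8]), (np.float64(0.52), [173.9, 194.4])]
home_mouth [(np.float64(0.64), [179.9, 188.3]), (np.float64(0.31), [326.8, 174.9])]
tote_mid [(np.float64(0.71), [327.0, 176.7])]
tote_corner 
[... 225 characters left out ...]
210.8, 283.6])]
rack [(np.float64(0.57), [143.9, 188.6]), (np.float64(0.55), [158.1, 206.2])]
top {'fov_y': 51.0953, 'cx': 273.4141, 'cy': 207.1103, 'D': [-0.0867, 0.0, 0.0, 0.0, 0.0], 'eye': [443.689, 30.5124, 993.6581], 'rotation': [-0.06, 0.7136, -0.694, 0.075]}
holder_mid [(np.float64(0.72), [198.2, 232.1])]
home_mouth [(np.float64(0.57), [398.9, 258.2]), (np.float64(0.48), [346.3, 256.1])]
tote_mid [(np.float64(0.89), [199.8, 243.9])]
tote_corner [(np.float64(0.8), [203.9, 243.2])]
nut1_mid [(np.float64(0.44), [152.2, 230.4])]
jar [(np.float64(0.73), [343.2, 165.1])]
spanner [(np.float64(0.7), [262.4, 143.5]), (np.float64(0.35), [344.2, 164.2])]
rack [(np.float64(0.66), [385.8, 262.9])]
```

View pics/scene0.png

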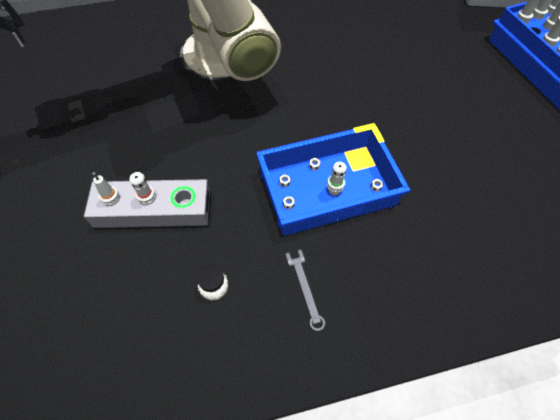

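View pics/top0.png

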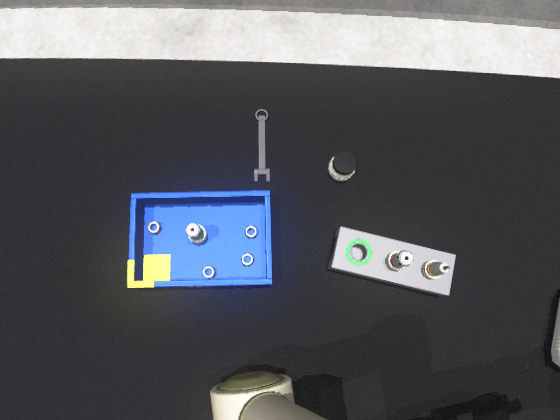

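Top view: tote spans px (128,190)–(271,287), yellow corner at lower left (150,268), holder at about (196,233), green ring at (359,251). World +x is up in the image and +y is left. Next I'll measure precisely.

```bash
cat > h.py <<'E'
import cv2, numpy as np
from scipy.spatial.transform import Rotation as R
def cam(c):
    f=210/np.tan(np.radians(c["fov_y"])/2)
    K=np.array([[f,0,c["cx"]],[0,f,c["cy"]],[0,0,1]])
    rot=np.array(c["rotation"],float)
    M=R.from_quat(np.r_[rot[1:],rot[0]]).as_matrix() if rot.shape==(4,) else rot
    return K,np.array(c["D"],float),M,np.array(c["eye"],float)
def ray(c,px):
    K,D,M,e=cam(c); p=cv2.undistortPoints(np.array(px,float).reshape(-1,1,2),K,D)[:,0]
    return e,np.c_[p,np.ones(len(p))]@M.T
def onz(c,px,z):
    e,d=ray(c,px); z=np.broadcast_to(z,(len(d),)); t=(z-e[2])/d[:,2]; return e+t[:,None]*d
def proj(c,P):
    K,D,M,e=cam(c); return cv2.projectPoints(np.array(P,float).reshape(-1,3),cv2.Rodrigues(M.T)[0],-M.T@e,K,D)[0][:,0]
E
python3 - <<'E'
from rig import readout, capture
from h import *
for n in ["scene","top"]:
    c=capture(n); im=c["img"].astype(int); r,g,b=im[...,0],im[...,1],im[...,2]
    print(n, "base proj",proj(c,[0,0,0]), "M",cam(c)[2].round(2).tolist())
    gm=((g>130)&(r<110)&(b<130)&(g-r>80)&(g-b>60)).astype(np.uint8)
    k,l,st,ce=cv2.connectedComponentsWithStats(gm)
    for i in range(1,k):
        if st[i,4]>3: print("green",st[i],ce[i].round(1))
    big=gm*255; 
    i=1+np.argmax(st[1:,4]); pts=np.argwhere(l==i)[:,::-1].astype(np.float32)
    el=cv2.fitEllipse(cv2.convexHull(pts)); print("ell",el, onz(c,[el[0]],60).round(1))
    bm=((b>90)&(b-r>60)&(b-g>40))|((r>150)&(g>130)&(b<110))
    bm=cv2.morphologyEx(bm.astype(np.uint8),cv2.MORPH_OPEN,np.ones((3,3)))
    k,l,st,ce=cv2.connectedComponentsWithStats(bm)
    for i in range(1,k):
        if st[i,4]>100: print("blue",st[i],ce[i].round(1))
    x0,y0,w,h=(240,110,180,130) if n=="scene" else (115,180,170,120)
    cv2.imwrite(f"pics/{n}_tote.png",cv2.resize(c["img"][y0:y0+h,x0:x0+w,::-1],None,fx=4.4,fy=4.4,interpolation=cv2.INTER_CUBIC))
    x0,y0,w,h=(70,160,160,80) if n=="scene" else (320,215,150,90)
    cv2.imwrite(f"pics/{n}_rack.png",cv2.resize(c["img"][y0:y0+h,x0:x0+w,::-1],None,fx=5,fy=5,interpolation=cv2.INTER_CUBIC))
E
```

```text
scene base proj [[220.04698126  51.16049857]] M [[0.24, 0.84, -0.48], [0.97, -0.21, 0.13], [0.01, -0.5, -0.87]]
green [335 184   5   2   7] [337.  184.7]
green [172 189   6   7   9] [174.4 191.6]
green [187 189   9  17  23] [191.6 196.5]
green [172 198   9   9  19] [174.9 203.1]
ell ((184.92507934570312, 197.64987182617188), (14.961777687072754, 22.135894775390625), 56.48379898071289) [[ 535.7 -165.7   60. ]]
blue [ 490    2   70  106 3705] [529.2  49.5]
blue [  256   123   155   112 10130] [330.6 177.9]
top base proj [[271.28015462 501.91463404]] M [[0.03, -0.98, 0.19], [-1.0, -0.03, -0.02], [0.02, -0.19, -0.98]]Traceback (most recent call last):
  File "<stdin>", line 11, in <module>
    return _wrapfunc(a, 'argmax', axis=axis, out=out, **kwds)
    return bound(*args, **kwds)
ValueError: attempt to get argmax of an empty sequence
```

View pics/scene_tote.png

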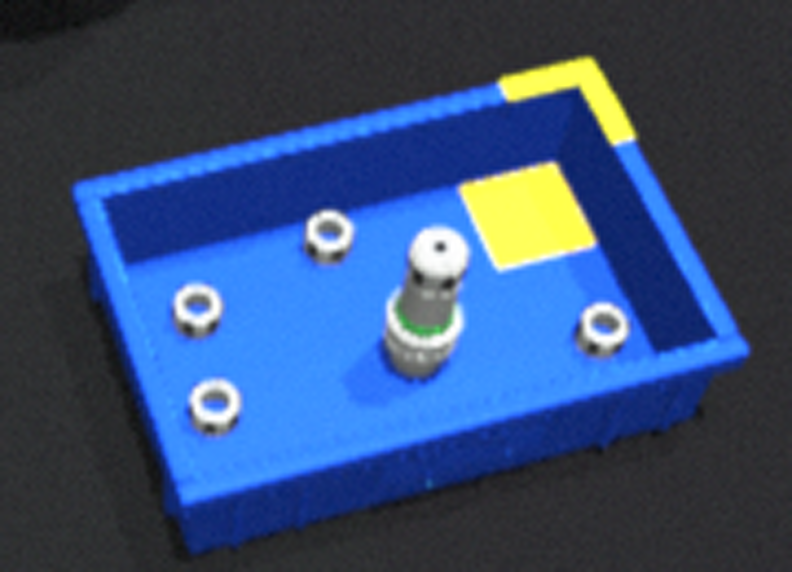

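View pics/scene_rack.png

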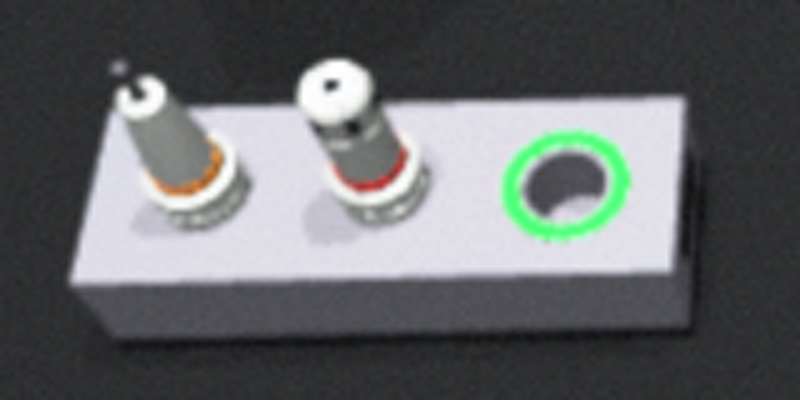

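Scene zoom: the green ring is the socket at the right end of the row in this view (≈(183,197) in the full picture), and the holder stands mid-tote with no nut touching it. I'll fix the colour mask (HSV) and fit everything in both cameras.

```bash
python3 - <<'E'
from rig import readout, capture
from h import *
import pickle
cs={}
for n in ["scene","top"]:
    c=capture(n); cs[n]=c; hsv=cv2.cvtColor(c["img"],cv2.COLOR_RGB2HSV)
    gm=cv2.inRange(hsv,(45,90,90),(80,255,255))
    k,l,st,ce=cv2.connectedComponentsWithStats(gm)
    i=1+np.argmax(st[1:,4]); pts=np.argwhere(l==i)[:,::-1].astype(np.float32)
    el=cv2.fitEllipse(cv2.convexHull(pts)); print(n,st[i],"ell",np.round(el[0],1),np.round(el[1],1), onz(c,[el[0]],60).round(1))
    x0,y0,w,h=(240,110,180,130) if n=="scene" else (115,180,170,120)
    cv2.imwrite(f"pics/{n}_tote1.png",cv2.resize(c["img"][y0:y0+h,x0:x0+w,::-1],None,fx=4.4,fy=4.4,interpolation=cv2.INTER_CUBIC))
    x0,y0,w,h=(70,160,160,80) if n=="scene" else (320,215,150,90)
    cv2.imwrite(f"pics/{n}_rack1.png",cv2.resize(c["img"][y0:y0+h,x0:x0+w,::-1],None,fx=5,fy=5,interpolation=cv2.INTER_CUBIC))
pickle.dump(cs,open("cs0.pkl","wb"))
E
```

```text
scene [170 186  26  22 204] ell [182.5 196.5] [21.  25.6] [[ 531.5 -170.7   60. ]]
top [346 239  26  26 215] ell [358.4 251.8] [25.2 26. ] [[ 532.7 -171.5   60. ]]
```

View pics/top_tote1.png

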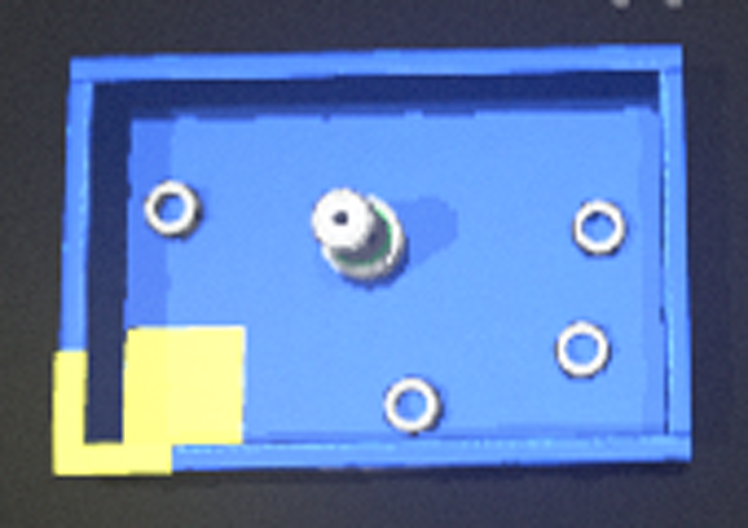

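View pics/top_rack1.png

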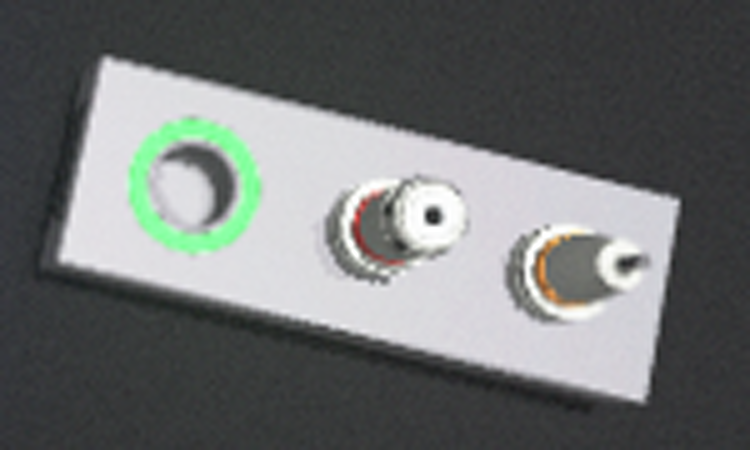

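```bash
python3 - <<'E'
from h import *
import pickle
cs=pickle.load(open("cs0.pkl","rb"))
def full(u,s,o): return (np.array(u,float)+.5)/s-.5+o
T=onz(cs["top"],full([(70,57),(682,45),(691,462),(53,474)],4.4,(115,180)),75)
S=onz(cs["scene"],full([(748,352),(182,500),(72,187),(593,57)],4.4,(240,110)),75)
for X in (T,S):
    print(X.round(1).tolist(), "c",X.mean(0).round(1)); 
    a=[np.degrees(np.arctan2(*(-(X[i]-X[j]))[[0,1]])) for i,j in((0,1),(3,2))]
    print("y-axis yaw",np.degrees([np.arctan2(-(X[i]-X[j])[0],(X[i]-X[j])[1]) for i,j in((0,1),(3,2))]).round(2),"lens",[np.linalg.norm(X[i]-X[j]).round(1) for i,j in((0,1),(3,2),(0,3),(1,2))])
for n,u,o in(("top",[(343,219)],(115,180)),("scene",[(438,247)],(240,110))): print("holder top",onz(cs[n],full(u,4.4,o),104).round(1))
# yellow patch corners z=4
print("patch",onz(cs["top"],full([(135,325),(245,326),(243,443),(122,443)],4.4,(115,180)),4).round(1).tolist())
N=[(172,209),(599,227),(582,349),(412,405)]; print("nuts",onz(cs["top"],full(N,4.4,(115,180)),21).round(1).tolist())
Rk=onz(cs["top"],full([(103,55),(680,200),(647,405),(58,262)],5,(320,215)),60); print("rack",Rk.round(1).tolist(),Rk.mean(0).round(1), np.degrees([np.arctan2(-(Rk[i]-Rk[j])[0],(Rk[i]-Rk[j])[1]) for i,j in((0,1),(3,2))]).round(2))
print("red holder top",onz(cs["top"],full([(432,216)],5,(320,215)),140).round(1), "shrink foot?",onz(cs["top"],full([(560,275)],5,(320,215)),70).round(1))
print("jar",onz(cs["top"],[(344.5,163)],60).round(1),"spanner",onz(cs["top"],[(261.5,115),(262,180)],8).round(1))
E
```

```text
[[644.3, 320.8, 75.0], [659.3, 22.3, 75.0], [458.7, 12.6, 75.0], [443.7, 312.2, 75.0]] c [551.5 167.   75. ]
y-axis yaw [2.87 2.86] lens [np.float64(298.9), np.float64(299.9), np.float64(200.7), np.float64(200.8)]
[[643.7, 320.9, 75.0], [656.8, 23.4, 75.0], [461.0, 13.0, 75.0], [441.2, 315.1, 75.0]] c [550.7 168.1  75. ]
y-axis yaw [2.52 3.76] lens [np.float64(297.8), np.float64(302.7), np.float64(202.6), np.float64(196.0)]
holder top [[564.9 177.5 104. ]]
holder top [[563.7 179.  104. ]]
patch [[520.5, 297.6, 4.0], [521.8, 241.0, 4.0], [462.6, 238.2, 4.0], [460.5, 299.8, 4.0]]
nuts [[578.6, 278.6, 21.0], [576.0, 61.3, 21.0], [514.1, 67.7, 21.0], [483.7, 151.4, 21.0]]
rack [[588.4, -132.4, 60.0], [531.4, -386.4, 60.0], [443.1, -367.9, 60.0], [498.9, -113.1, 60.0]] [ 515.4 -249.9   60. ] [-12.64 -12.35]
red holder top [[ 515.5 -249.1  140. ]] shrink foot? [[ 497.4 -327.3   70. ]]
jar [[ 729.3 -142.6   60. ]] spanner [[858.1  46.1   8. ]
 [697.8  39.9   8. ]]
```

Both cameras agree to within 1–2 mm:
- Mouth ≈ (532.2, −171.2) and rack yaw ≈ −12.5°.
- Holder ≈ (564.4, 178).
- Tote centre ≈ (551, 167.5) with yaw ≈ +2.9°.

First I'll turn the tool so the jaws close along the rack's x, then go over the holder.

Call:
apply_moves([
  [0,0,0,-8],
  [0,0,0,-8],
  [0,0,0,-8],
  [0,0,0,-8],
  [0,0,0,-8],
  [0,0,0,-8],
  [0,0,0,-7],
], grip=8.5)

```text
time_s: 1.8
eef_pos: [201.0, -485.0, 303.9]
ee_rot: [0.0, 0.778, 0.628, -0.0]
force: [-0.5, 0.0, 0.2]
grip_width: 0.996
```

```bash
cat >> h.py <<'E'
def state(s):
    q=s["ee_rot"]; M=R.from_quat(np.r_[q[1:],q[0]]).as_matrix(); return np.array(s["eef_pos"]),M
def delta(s,P,yaw_y=None):
    """tool-frame shift in cm to world TCP P; yaw of tool y in deg"""
    p,M=state(s); d=M.T@(np.array(P)-p)/10; y=np.degrees(np.arctan2(M[1,1],M[0,1]))
    print("t",round(s["time_s"],2),"tcp",p.round(1),"yaw_y",round(y,2),"tilt",np.degrees(np.arccos(-M[2,2])).round(2),"shift cm",d.round(2),"F",s["force"].round(1),"g",round(s["grip_width"],3))
E
python3 -c "
from rig import readout; from h import *
s=readout.sense(); delta(s,[564.4,178,220]); print(s['joints'].round(2))"
```

```text
t 1.8 tcp [ 201.  -485.   303.9] yaw_y -12.18 tilt 0.0 shift cm [72.48 21.54  8.39] F [-0.5  0.   0.2] g 0.996
[-1.4   0.31  1.5   0.    1.33 -1.19]
```

Call:
apply_moves([
  [4,1.2,0.3,0],
  [4,1.2,0.3,0],
  [4,1.2,0.3,0],
  [4,1.2,0.3,0],
  [4,1.2,0.3,0],
  [4,1.2,0.3,0],
  [4,1.2,0.3,0],
  [4,1.2,0.3,0],
])

```text
time_s: 2.6
eef_pos: [364.4, -191.8, 280.0]
ee_rot: [0.0, 0.78, 0.626, 0.0]
force: [0.3, 0.1, -0.0]
grip_width: 0.993
```

Call:
apply_moves([
  [4,1.2,0.5,0],
  [4,1.2,0.5,0],
  [4,1.2,0.5,0],
  [4,1.2,0.5,0],
  [4,1.2,0.5,0],
  [4,1.2,0.5,0],
  [4,1.2,0.5,0],
  [4,1.2,0.5,0],
])

```text
time_s: 3.4
eef_pos: [527.5, 100.1, 239.8]
ee_rot: [0.0, 0.78, 0.626, 0.0]
force: [0.4, -0.8, 0.4]
grip_width: 0.996
```

Call:
apply_moves([
  [4,1.1,0.7,0],
  [4,1.1,0.7,0],
  [0.5,0.1,0.5,0],
  [0,0,0,0],
])

```text
time_s: 3.8
eef_pos: [567.4, 177.0, 219.7]
ee_rot: [-0.0, 0.779, 0.627, -0.001]
force: [0.8, -0.6, -0.4]
grip_width: 0.99
```

```bash
python3 - <<'E'
from rig import readout, capture, nets
from h import *
s=readout.sense(); delta(s,[564.4,178,220])
c=capture("wrist"); cv2.imwrite("pics/w1.png",c["img"][:,:,::-1]); print({k:np.round(v,3).tolist() for k,v in c.items() if k!="img"})
print("pred top",proj(c,[564.4,178,104]))
for n in("holder_mid","nut1_mid"): print(n,[(np.round(d["score"],2),np.round(np.array(d["location"])*[560,420],1).tolist()) for d in nets.boxes_of("wrist",n)][:5])
E
```

```text
t 3.8 tcp [567.4 177.  219.7] yaw_y -12.4 tilt 0.11 shift cm [ 0.04 -0.32 -0.02] F [ 0.8 -0.6 -0.4] g 0.99
{'fov_y': 61.198, 'cx': 276.385, 'cy': 212.183, 'D': [-0.042, 0.0, 0.0, 0.0, 0.0], 'eye': [582.737, 247.556, 289.665], 'rotation': [0.143, 0.984, -0.107, -0.017]}
pred top [[271.83728133 240.78295695]]
holder_mid [(np.float64(0.62), [272.4, 221.1])]
nut1_mid [(np.float64(0.7), [247.9, 58.3])]
```

View pics/w1.png

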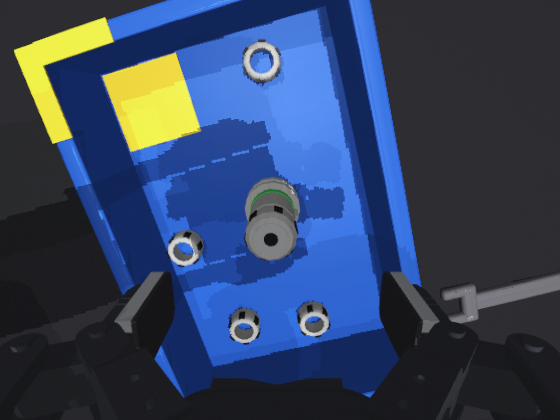

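The wrist view shows the holder top at (271,239), against a prediction of (272,241), so the estimate holds to about 1 mm. The jaw corridor is clear. Descending.

Call:
apply_moves([
  [0,-0.3,0,0],
  [0,0,2,0],
  [0,0,2,0],
  [0,0,2,0],
  [0,0,1.5,0],
  [0,0,1.2,0],
  [0,0,0,0],
])

```text
time_s: 4.65
eef_pos: [564.2, 176.4, 132.9]
ee_rot: [-0.001, 0.78, 0.626, -0.001]
force: [-0.2, 0.3, 0.3]
grip_width: 0.999
```

Call:
apply_moves([
  [0,0,0,0],
  [0,0,0,0],
  [0,0,0,0],
  [0,0,0,0],
  [0,0,0,0],
  [0,0,0,0],
], grip=2.0, force=50)

```text
time_s: 5.25
eef_pos: [565.0, 177.0, 134.5]
ee_rot: [0.0, 0.78, 0.626, 0.0]
force: [-1.6, 0.2, 5.9]
grip_width: 0.337
```

```bash
python3 - <<'E'
from rig import readout, capture, nets
from h import *
s=readout.sense(); delta(s,[564.4,178,133])
c=capture("wrist"); cv2.imwrite("pics/w2.png",c["img"][:,:,::-1])
E
```

```text
t 5.25 tcp [565.  177.  134.5] yaw_y -12.49 tilt 0.05 shift cm [ 0.08 -0.08  0.15] F [-1.6  0.2  5.9] g 0.337
```

View pics/w2.png

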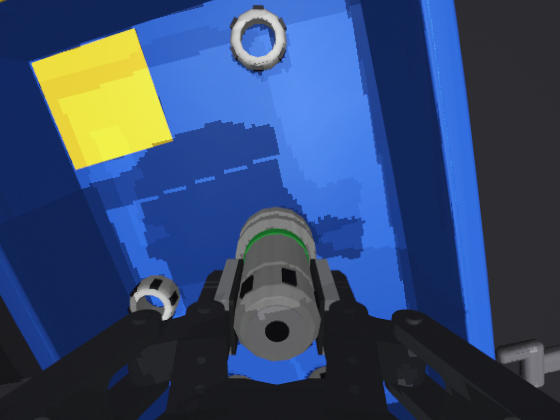

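The holder is gripped at opening 0.337 (≈29 mm). Lifting straight up.

Call:
apply_moves([
  [0,0,0,0],
  [0,0,-1,0],
  [0,0,-2,0],
  [0,0,-2,0],
  [0,0,-2,0],
  [0,0,-2,0],
  [0,0,-2,0],
  [0,0,-1.5,0],
], force=70)

```text
time_s: 6.1
eef_pos: [564.6, 176.9, 260.0]
ee_rot: [-0.0, 0.78, 0.626, -0.0]
force: [0.4, 0.2, -3.9]
grip_width: 0.334
```

```bash
python3 - <<'E'
from rig import readout, capture, nets
from h import *
s=readout.sense(); delta(s,[532.2,-171.2,258])
for n in("wrist","scene","top"):
    c=capture(n); cv2.imwrite(f"pics/{n}3.png",c["img"][:,:,::-1])
E
```

```text
t 6.1 tcp [564.6 176.9 260. ] yaw_y -12.49 tilt 0.01 shift cm [-34.69   4.37   0.2 ] F [ 0.4  0.2 -3.9] g 0.334
```

View pics/wrist3.png

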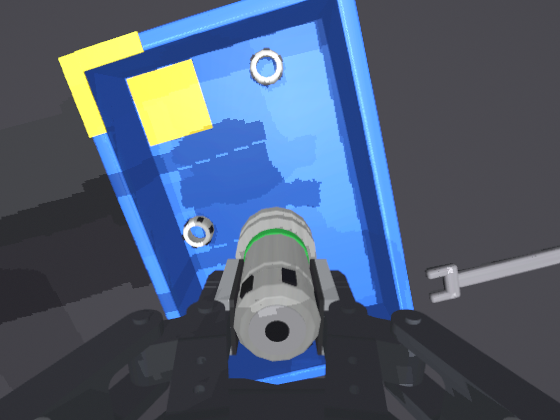

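View pics/scene3.png

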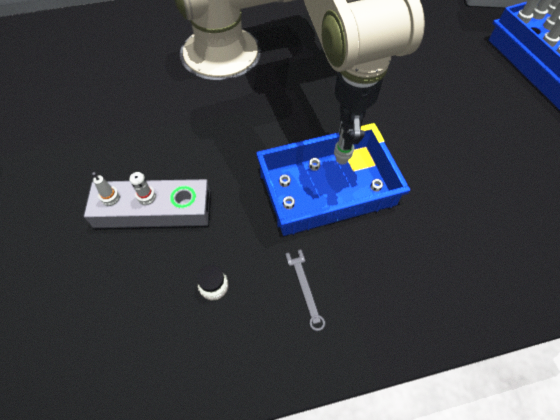

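The holder is lifted and upright in the hand. Now its offset in the hand, from the top hole at (277,331).

```bash
python3 - <<'E'
from rig import readout, capture, nets
from h import *
c=capture("wrist"); s=readout.sense(); p,M=state(s)
for dz in(28,30,32):
  w=onz(c,[(277,331)],p[2]-dz)[0]; print(dz,"tool-frame offset mm",(M.T@(w-p)).round(1))
# band centre check: green band pixels
hsv=cv2.cvtColor(c["img"],cv2.COLOR_RGB2HSV); gm=cv2.inRange(hsv,(45,90,60),(80,255,255)); ys,xs=np.nonzero(gm); print(xs.min(),xs.max(),ys.min(),ys.max())
print("proj axis top for zero offset",proj(c,p+M@[0,0,30]), "foot",proj(c,p+M@[0,0,130]))
E
```

```text
28 tool-frame offset mm [ 2.8  0.1 28. ]
30 tool-frame offset mm [ 1.4  0.1 30. ]
32 tool-frame offset mm [-0.   0.1 32. ]
243 308 228 261
proj axis top for zero offset [[276.64004005 334.55799559]] foot [[276.31475767 232.63492986]]
```

Call:
apply_moves([
  [-2.4,0.3,0,0],
  [-3.6,0.5,0,0],
  [-3.6,0.5,0,0],
  [-3.6,0.5,0,0],
  [-3.6,0.5,0,0],
  [-3.6,0.4,0,0],
  [-3.6,0.4,0,0],
  [-3.6,0.4,0,0],
])

```text
time_s: 7.1
eef_pos: [538.5, -101.4, 257.5]
ee_rot: [-0.001, 0.78, 0.626, -0.001]
force: [0.4, 0.5, -4.7]
grip_width: 0.338
```

Call:
apply_moves([
  [-3.6,0.4,0,0],
  [-2.4,0.4,0,0],
  [-1.2,0.1,0,0],
  [0,0,0,0],
  [0,0,0,0],
])

```text
time_s: 7.6
eef_pos: [532.4, -171.4, 258.3]
ee_rot: [-0.001, 0.78, 0.626, -0.0]
force: [0.4, 0.2, -4.0]
grip_width: 0.334
```

```bash
python3 - <<'E'
from rig import readout, capture, nets
from h import *
s=readout.sense(); delta(s,[532.0,-172.2,258]); p,M=state(s)
for n in("wrist","top"):
    c=capture(n); cv2.imwrite(f"pics/{n}4.png",c["img"][:,:,::-1])
    hsv=cv2.cvtColor(c["img"],cv2.COLOR_RGB2HSV); gm=cv2.inRange(hsv,(45,90,90),(80,255,255))
    k,l,st,ce=cv2.connectedComponentsWithStats(gm); print(n,[(st[i].tolist(),ce[i].round(1).tolist()) for i in range(1,k) if st[i,4]>15])
    print("mouth proj",proj(c,[[532.2,-171.2,60]]))
c=capture("wrist"); print(onz(c,[(277,331)],p[2]-30)-p)
E
```

```text
t 7.6 tcp [ 532.4 -171.4  258.3] yaw_y -12.47 tilt 0.08 shift cm [-0.09 -0.02  0.03] F [ 0.4  0.2 -4. ] g 0.334
wrist [([240, 167, 73, 54, 1139], [275.2, 189.5]), ([244, 228, 65, 33, 367], [275.7, 237.8])]
mouth proj [[277.01317266 203.21873967]]
top [([346, 239, 11, 19, 67], [349.4, 247.0])]
mouth proj [[358.21442183 252.02781893]]
[[  0.34688038   2.02608519 -30.        ]]
```

View pics/wrist4.png

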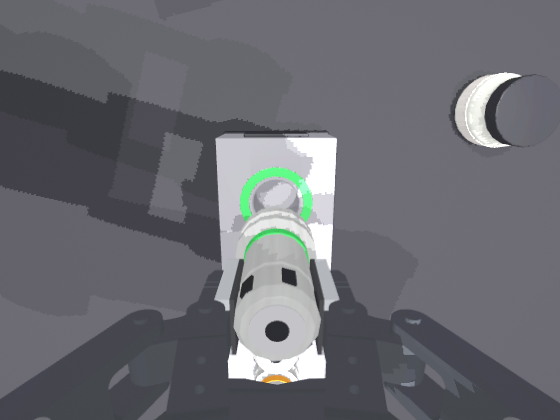

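The wrist view has the ring centred at col ≈276, row ≈202, against a predicted (277,203), so it is aligned. Descending with a small correction.

Call:
apply_moves([
  [-0.1,0,1.5,0],
  [0,0,2,0],
  [0,0,1.5,0],
  [0,0,1,0],
  [0,0,0.4,0],
  [0,0,0,0],
  [0,0,0,0],
])

```text
time_s: 8.45
eef_pos: [532.5, -173.3, 195.6]
ee_rot: [0.001, 0.78, 0.626, 0.0]
force: [0.1, 0.1, -4.6]
grip_width: 0.333
```

```bash
python3 - <<'E'
from rig import readout, capture, nets
from h import *
s=readout.sense(); delta(s,[532.0,-172.2,169.5]); p,M=state(s)
for n in("wrist","top","scene"):
    c=capture(n); cv2.imwrite(f"pics/{n}5.png",c["img"][:,:,::-1])
    if n=="scene": cv2.imwrite("pics/s5z.png",cv2.resize(c["img"][110:240,80:260,::-1],None,fx=4.4,fy=4.4,interpolation=cv2.INTER_CUBIC))
E
```

```text
t 8.45 tcp [ 532.5 -173.3  195.6] yaw_y -12.48 tilt 0.07 shift cm [ 0.1  -0.08  2.61] F [ 0.1  0.1 -4.6] g 0.333
```

View pics/wrist5.png

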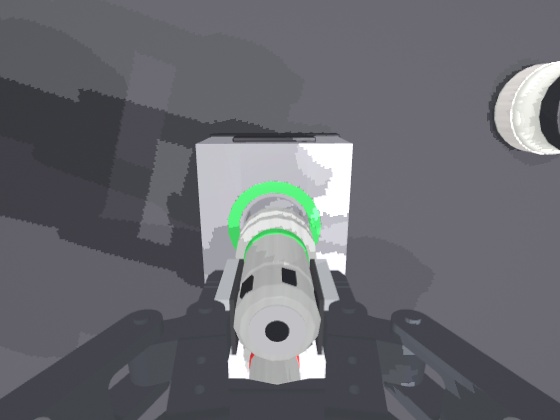

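View pics/s5z.png

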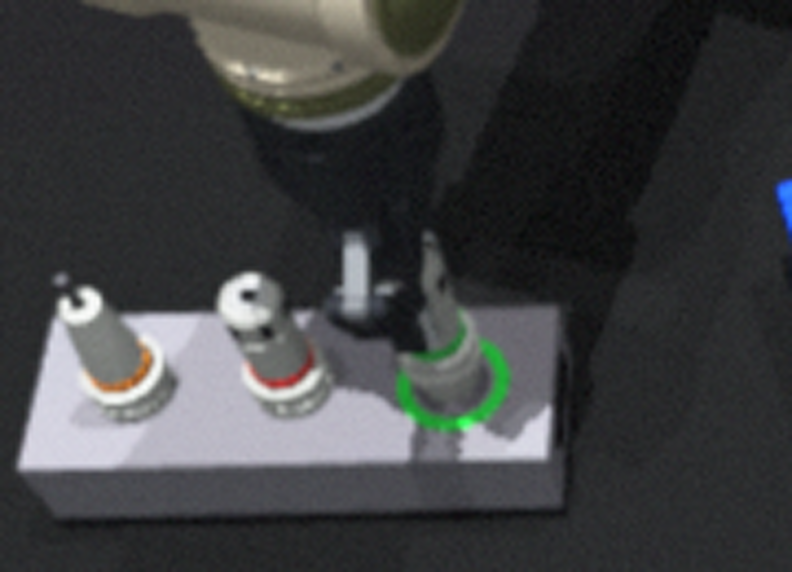

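Aligned: the foot is over the ring in both views. Lowering in small steps while watching the force.

Call:
apply_moves([
  [0.1,0,0.5,0],
  [0,0,0.5,0],
  [0,0,0.5,0],
  [0,0,0.4,0],
  [0,0,0.3,0],
  [0,0,0,0],
])

```text
time_s: 9.2
eef_pos: [532.3, -172.3, 172.4]
ee_rot: [-0.0, 0.78, 0.626, -0.0]
force: [-1.2, 0.0, -4.0]
grip_width: 0.337
```

Call:
apply_moves([
  [0,0,0.15,0],
  [0,0,0.1,0],
  [0,0,0.1,0],
  [0,0,0,0],
  [0,0,0,0],
])

```text
time_s: 9.7
eef_pos: [532.5, -172.4, 170.6]
ee_rot: [0.0, 0.78, 0.626, 0.0]
force: [-4.9, 0.9, 6.7]
grip_width: 0.334
```

```bash
python3 - <<'E'
from rig import readout, capture, nets
from h import *
s=readout.sense(); delta(s,[532.0,-172.2,169.5]); p,M=state(s)
c=capture("wrist"); cv2.imwrite(f"pics/w6.png",c["img"][:,:,::-1])
E
```

```text
t 9.7 tcp [ 532.5 -172.4  170.6] yaw_y -12.49 tilt 0.06 shift cm [ 0.01 -0.06  0.11] F [-4.9  0.9  6.7] g 0.334
```

View pics/w6.png

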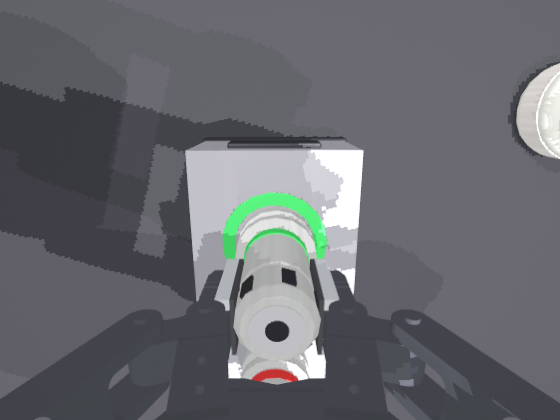

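Contact at TCP z≈170.6, matching the expected seat height (169.5–170.5). Releasing.

Call:
apply_moves([
  [0,0,-0.1,0],
  [0,0,0,0],
  [0,0,0,0],
  [0,0,0,0],
  [0,0,0,0],
  [0,0,0,0],
], grip=8.5)

```text
time_s: 10.35
eef_pos: [532.5, -172.4, 170.4]
ee_rot: [0.0, 0.78, 0.626, 0.0]
force: [-0.1, -0.8, -0.4]
grip_width: 0.992
```

```bash
python3 - <<'E'
from rig import readout, capture, nets
from h import *
s=readout.sense(); delta(s,[532.0,-172.2,169.5]); p,M=state(s)
c=capture("wrist"); cv2.imwrite(f"pics/w7.png",c["img"][:,:,::-1]); print(proj(c,[[532.2,-171.2,140],[532.2,-171.2,100]]))
E
```

```text
t 10.35 tcp [ 532.5 -172.4  170.4] yaw_y -12.5 tilt 0.0 shift cm [ 0.01 -0.05  0.09] F [-0.1 -0.8 -0.4] g 0.992
[[276.03515746 332.63563827]
 [276.17173594 277.04419302]]
```

View pics/w7.png

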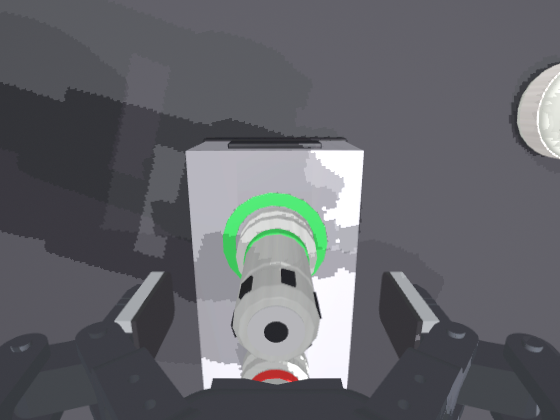

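The holder is released and its top hole is at (276,332), against a predicted (276,333), so it is seated. Retreating, then turning the jaws to the tote's x and moving over the +x rim near the corner opposite the yellow one.

Call:
apply_moves([
  [0,0,-1,0],
  [0,0,-2,0],
  [0,0,-3,0],
  [0,0,-3,0],
  [0,0,-3,-7.7],
  [0,0,0,-7.7],
  [0,0,0,0],
])

```text
time_s: 11.1
eef_pos: [532.5, -172.4, 291.7]
ee_rot: [0.001, 0.689, 0.725, 0.0]
force: [-0.3, 0.2, -0.5]
grip_width: 0.993
```

```bash
python3 - <<'E'
from rig import readout, capture, nets
from h import *
s=readout.sense(); delta(s,[651.4,52.4,230]); p,M=state(s)
c=capture("scene"); cv2.imwrite("pics/s8z.png",cv2.resize(c["img"][110:240,80:260,::-1],None,fx=4.4,fy=4.4,interpolation=cv2.INTER_CUBIC))
E
```

```text
t 11.1 tcp [ 532.5 -172.4  291.7] yaw_y 2.97 tilt 0.11 shift cm [21.84 13.03  6.17] F [-0.3  0.2 -0.5] g 0.993
```

View pics/s8z.png

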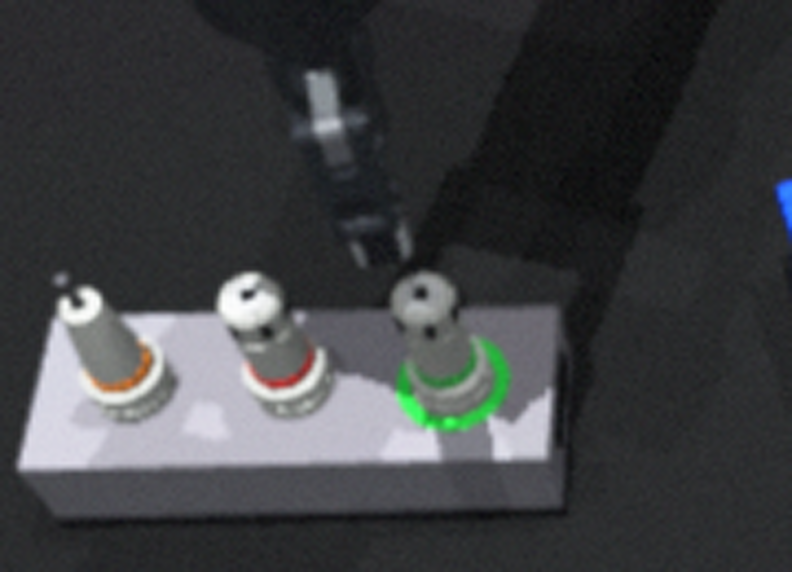

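The holder is seated level with the red one. On to the tote rim.

Call:
apply_moves([
  [3.1,1.9,0.5,0],
  [3.1,1.9,0.9,0],
  [3.1,1.9,0.9,0],
  [3.1,1.9,0.9,0],
  [3.1,1.9,0.9,0],
  [3.1,1.9,1.0,0],
  [3.2,1.6,1.0,0],
  [0,0,0,0],
], grip=5)

```text
time_s: 11.95
eef_pos: [651.3, 55.8, 226.7]
ee_rot: [-0.002, 0.689, 0.725, -0.001]
force: [-0.0, -0.0, 0.4]
grip_width: 0.587
```

```bash
python3 - <<'E'
from rig import readout, capture, nets
from h import *
s=readout.sense(); delta(s,[651.4,52.4,230]); p,M=state(s)
c=capture("wrist"); cv2.imwrite(f"pics/w9.png",c["img"][:,:,::-1])
Y=np.radians(2.87); ex=np.array([np.cos(Y),np.sin(Y),0]); ey=np.array([-np.sin(Y),np.cos(Y),0]); o=np.array([551.3,167.3,0])
W=lambda x,y,z:o+ex*x+ey*y+[0,0,z]
print("outer/inner rim edges",proj(c,[W(100,-120,75),W(88,-120,75),W(100,100,75),W(88,100,75),W(100,-40,75),W(88,-40,75)]).round(1).tolist())
E
```

```text
t 11.95 tcp [651.3  55.8 226.7] yaw_y 2.92 tilt 0.24 shift cm [-0.34 -0.   -0.33] F [-0.  -0.   0.4] g 0.587
outer/inner rim edges [[286.7, 227.4], [268.5, 227.4], [290.1, -179.3], [266.7, -179.3], [287.9, 100.7], [267.8, 100.6]]
```

View pics/w9.png

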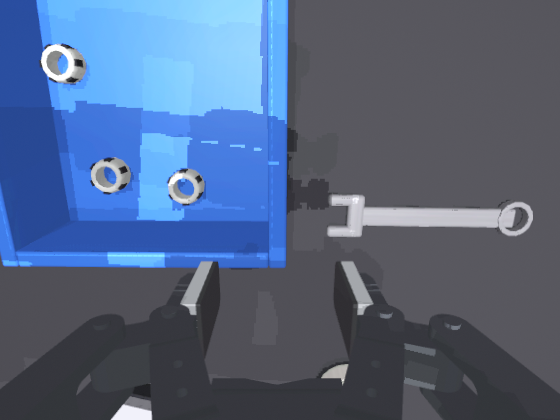

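The rim edges are at cols 268/287, as predicted, and the pad midpoint at col 277 is centred on the rim. Descending and pinching the rim.

Call:
apply_moves([
  [0,0,2,0],
  [0,0,2,0],
  [0,0,2,0],
  [0,0,1.7,0],
  [0,0,1.2,0],
  [0,0,0.3,0],
  [0,0,0,0],
])

```text
time_s: 12.7
eef_pos: [651.2, 51.5, 137.6]
ee_rot: [-0.0, 0.689, 0.724, -0.0]
force: [0.4, 0.4, 0.4]
grip_width: 0.586
```

Call:
apply_moves([
  [0,0,0,0],
  [0,0,0,0],
  [0,0,0,0],
  [0,0,0,0],
  [0,0,0,0],
], grip=0.3, force=35)

```text
time_s: 13.2
eef_pos: [651.5, 52.0, 138.2]
ee_rot: [0.001, 0.689, 0.725, 0.0]
force: [0.7, 0.6, 5.4]
grip_width: 0.129
```

```bash
python3 - <<'E'
from rig import readout, capture, nets
from h import *
s=readout.sense(); delta(s,[651.4,52.4,135]); p,M=state(s)
for n in("wrist","scene"):
  c=capture(n); cv2.imwrite(f"pics/{n}10.png",c["img"][:,:,::-1])
E
```

```text
t 13.2 tcp [651.5  52.  138.2] yaw_y 2.91 tilt 0.07 shift cm [ 0.05 -0.01  0.32] F [0.7 0.6 5.4] g 0.129
```

View pics/wrist10.png

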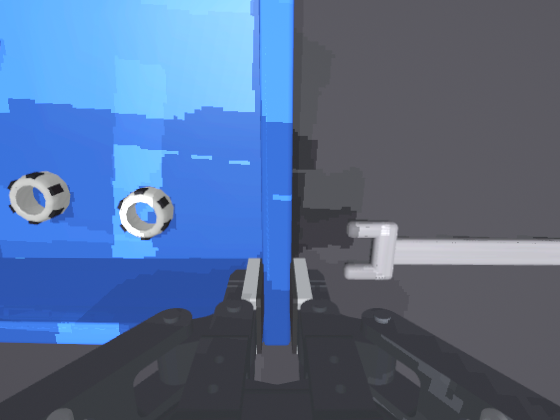

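View pics/scene10.png

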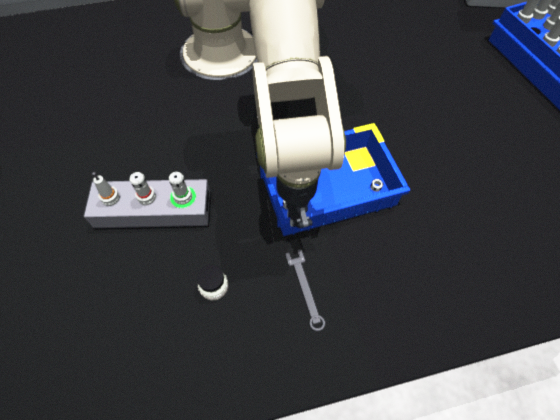

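The rim is held (opening ≈11 mm). The holder in the rack still looks right at (178,188). Lifting a little, following the arc toward the yellow corner.

Call:
apply_moves([
  [0,0,-0.3,0],
  [0.1,-0.1,-0.7,0],
  [0.2,-0.15,-1,0],
  [0.2,-0.15,-1,0],
  [0.2,-0.15,-1,0],
  [0,0,0,0],
])

```text
time_s: 13.9
eef_pos: [645.7, 59.0, 179.5]
ee_rot: [0.001, 0.689, 0.725, 0.001]
force: [0.3, -0.9, -3.2]
grip_width: 0.129
```

```bash
python3 - <<'E'
from rig import readout, capture, nets
from h import *
s=readout.sense(); delta(s,[651.4,52.4,135]); p,M=state(s)
for n in("wrist","top","scene"):
  c=capture(n); cv2.imwrite(f"pics/{n}11.png",c["img"][:,:,::-1])
E
```

```text
t 13.9 tcp [645.7  59.  179.5] yaw_y 2.93 tilt 0.18 shift cm [-0.69  0.52  4.45] F [ 0.3 -0.9 -3.2] g 0.129
```

View pics/wrist11.png

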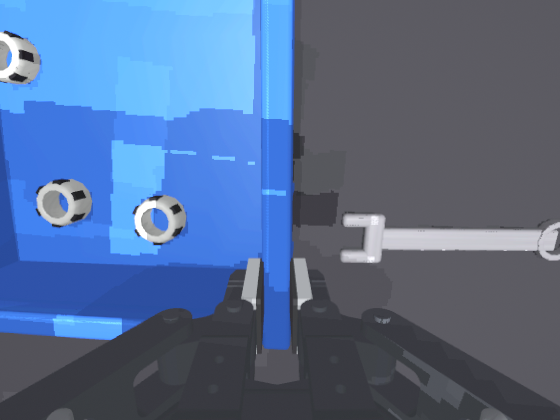

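View pics/top11.png

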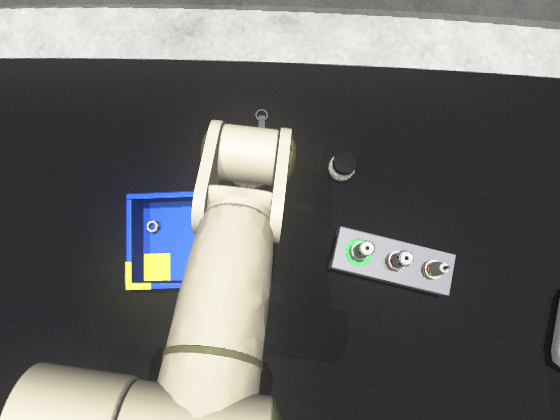

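View pics/scene11.png

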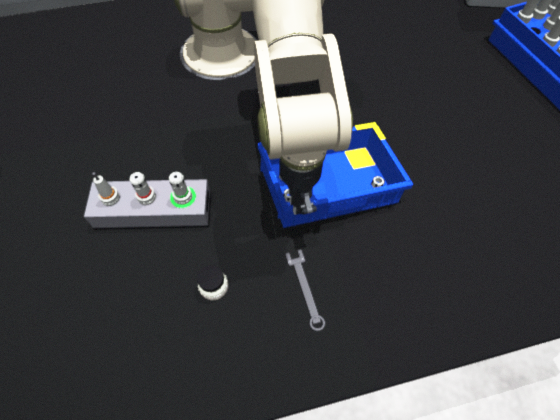

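Lifted ~45 mm with a load of 3.2 N. It pitches about the +y edge (≈9°), and in the wrist view the rim is still aligned with the pads, so there is no x-slope yet. To get the x-slope I'll grip hard, lift clear of the bench, then soften the grip so gravity rolls the tote onto its yellow corner.

Call:
apply_moves([
  [0,0,0,0],
  [0,0,0,0],
  [0,0,-0.7,0],
  [0,0,-1,0],
  [0,0,-1,0],
  [0,0,-1,0],
  [0,0,0,0],
], force=110)

```text
time_s: 14.75
eef_pos: [645.9, 58.6, 216.7]
ee_rot: [0.001, 0.689, 0.725, 0.001]
force: [0.3, 0.1, -2.7]
grip_width: 0.091
```

```bash
python3 - <<'E'
from rig import readout, capture, nets
from h import *
s=readout.sense(); delta(s,[651.4,52.4,135]); p,M=state(s); print(s["wrist_torque"])
for n in("wrist","scene"):
  c=capture(n); cv2.imwrite(f"pics/{n}12.png",c["img"][:,:,::-1])
cv2.imwrite("pics/s12z.png",cv2.resize(c["img"][110:240,240:420,::-1],None,fx=4.4,fy=4.4,interpolation=cv2.INTER_CUBIC))
E
```

```text
t 14.75 tcp [645.9  58.6 216.7] yaw_y 2.91 tilt 0.2 shift cm [-0.64  0.49  8.17] F [ 0.3  0.1 -2.7] g 0.091
[-0.23120328 -0.18826607  0.06255474]
```

View pics/wrist12.png

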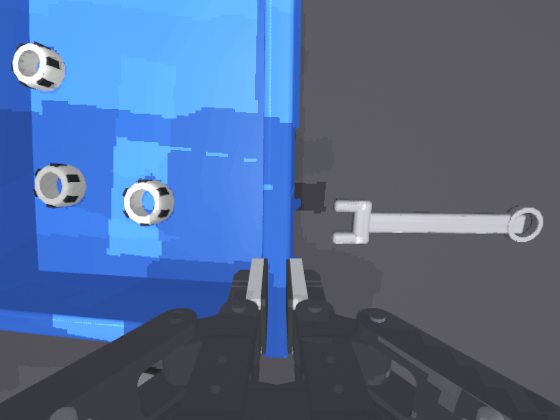

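View pics/s12z.png

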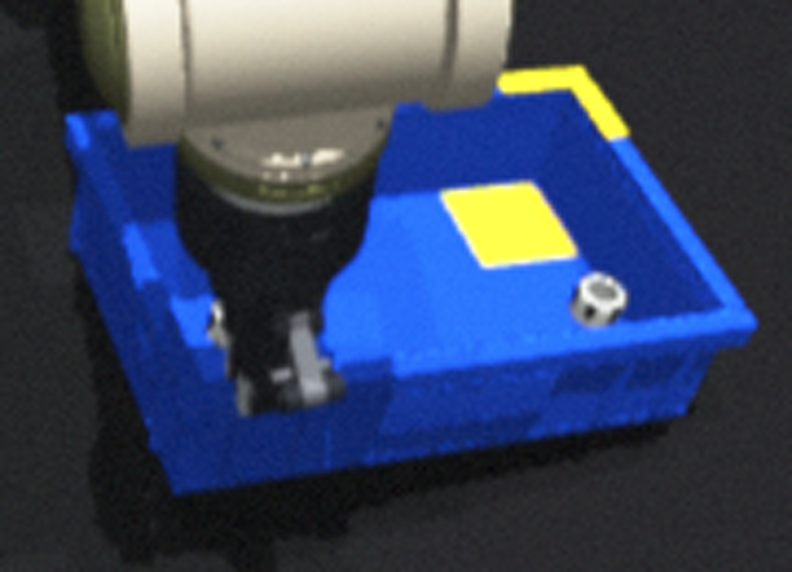

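```bash
cat >> h.py <<'E'
from scipy.optimize import least_squares
NAMES={"Y":(-100,150,75),"PX":(100,150,75),"MM":(-100,-150,75),"p0":(-88,138,4),"p1":(-88,78,4),"p2":(-28,138,4),"p3":(-28,78,4),"b_pm":(92,-142,0),"b_pp":(92,142,0),"b_mp":(-92,142,0),"PM":(100,-150,75),"t1":(-100,92,75),"t2":(-42,150,75),"b_mm":(-92,-142,0)}
def tote_fit(obs):
    """obs: list of (cam,name,px)"""
    def res(v):
        Rm=R.from_rotvec(v[3:]).as_matrix(); r=[]
        for c,n,px in obs: r.append(proj(c,[Rm@np.array(NAMES[n],float)+v[:3]])[0]-px)
        return np.concatenate(r)
    s=least_squares(res,[551,167,30,0,0,.05],loss="soft_l1",x_scale=[100,100,100,1,1,1])
    Rm=R.from_rotvec(s.x[3:]).as_matrix(); rr=res(s.x).reshape(-1,2)
    print("origin",s.x[:3].round(1),"tilt",np.degrees(np.arccos(Rm[2,2])).round(1),"x-slope(down -x)",np.degrees(np.arcsin(Rm[2,0])).round(1),"y-slope(down +y)",np.degrees(np.arcsin(-Rm[2,1])).round(1),"yaw",np.degrees(np.arctan2(Rm[1,0],Rm[0,0])).round(1))
    print({n:(Rm@np.array(NAMES[n])+s.x[:3]).round(0).tolist() for n in("b_mp","b_mm","b_pp")},"res",[(o[1],np.round(e,1).tolist()) for o,e in zip(obs,rr)])
    return s.x,Rm
def full(u,s,o): return (np.array(u,float)+.5)/s-.5+np.array(o)
E
python3 - <<'E'
from rig import capture
from h import *
c=capture("scene")
z={"Y":(583,66),"PX":(757,322),"MM":(67,116),"p0":(531,181),"p1":(441,190),"p2":(578,247),"p3":(485,267),"b_pm":(178,492),"b_pp":(687,412)}
tote_fit([(c,n,full(u,4.4,(240,110))) for n,u in z.items()])
E
```

```text
origin [557.7 154.9  37.3] tilt 13.6 x-slope(down -x) 8.1 y-slope(down +y) 10.8 yaw 3.9
{'b_mp': [461.0, 288.0, -2.0], 'b_mm': [472.0, 9.0, 51.0], 'b_pp': [643.0, 300.0, 24.0]} res [('Y', [-0.6, 0.5]), ('PX', [0.5, -0.2]), ('MM', [0.2, -0.2]), ('p0', [0.5, -0.2]), ('p1', [0.2, 0.1]), ('p2', [0.2, 0.8]), ('p3', [-0.1, -1.0]), ('b_pm', [-0.2, 0.5]), ('b_pp', [-0.8, -0.2])]
```

The pose fit (residuals <1 px) shows the tote already standing on its yellow corner, with x-slope 8° and y-slope 11°. I'll continue lifting along the arc with a somewhat softer grip so the roll can follow.

Call:
apply_moves([
  [0.2,-0.2,-0.4,0],
  [0.3,-0.2,-0.6,0],
  [0.4,-0.3,-0.7,0],
  [0.4,-0.3,-0.7,0],
  [0.4,-0.3,-0.7,0],
  [0,0,0,0],
], force=70)

```text
time_s: 15.5
eef_pos: [631.4, 75.8, 247.0]
ee_rot: [0.001, 0.689, 0.725, 0.001]
force: [0.8, -0.4, -2.8]
grip_width: 0.089
```

```bash
python3 - <<'E'
from rig import readout, capture, nets
from h import *
s=readout.sense(); delta(s,[651.4,52.4,135]); p,M=state(s); print(s["wrist_torque"])
for n in("wrist","scene"):
  c=capture(n); cv2.imwrite(f"pics/{n}13.png",c["img"][:,:,::-1])
cv2.imwrite("pics/s13z.png",cv2.resize(c["img"][110:240,240:420,::-1],None,fx=4.4,fy=4.4,interpolation=cv2.INTER_CUBIC))
E
```

```text
t 15.5 tcp [631.4  75.8 247. ] yaw_y 2.95 tilt 0.11 shift cm [-2.44  1.86 11.21] F [ 0.8 -0.4 -2.8] g 0.089
[-0.01557626 -0.0898092  -0.08349483]
```

View pics/wrist13.png

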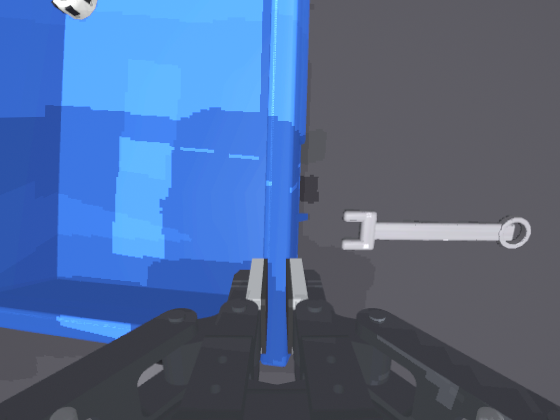

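View pics/s13z.png

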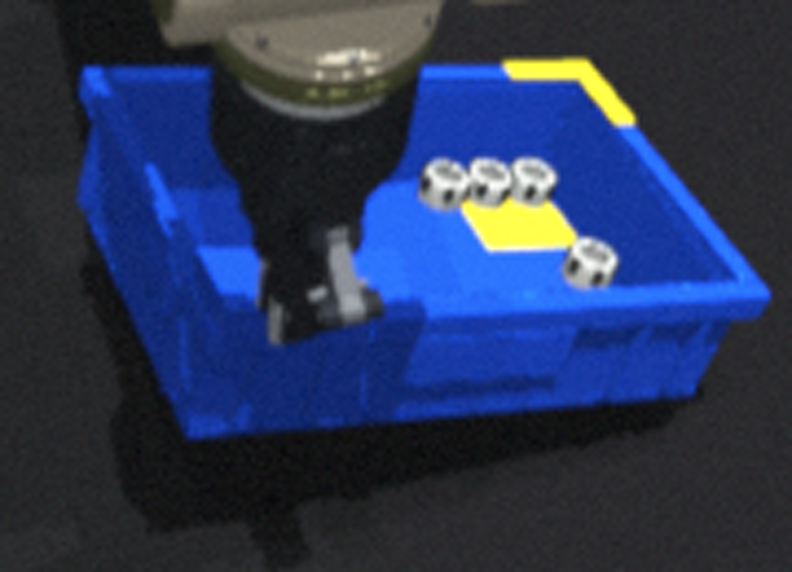

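Three nuts have slid along the −x wall into the corner. The fourth sits at the +y wall near (590,265) in the zoom. Fitting the pose and nut positions.

```bash
cat >> h.py <<'E'
def nutpos(c,v,Rm,pxs,h=17+4):
    """ray to tote plane z=h, in tote coords"""
    e,d=ray(c,pxs); el=Rm.T@(e-v[:3]); dl=d@Rm; t=(h-el[2])/dl[:,2]; P=el+t[:,None]*dl
    print("nuts tote xy",P[:,:2].round(0).tolist(),"dist corner",np.hypot(P[:,0]+88,P[:,1]-138).round(0))
E
python3 - <<'E'
from rig import capture
from h import *
c=capture("scene"); F=lambda u:full(u,4.4,(240,110))
z={"Y":(587,60),"PX":(768,297),"MM":(87,68),"p2":(578,243),"p3":(489,250),"b_pm":(190,437),"b_pp":(700,396)}
v,Rm=tote_fit([(c,n,F(u)) for n,u in z.items()])
nutpos(c,v,Rm,F([(446,170),(492,170),(536,170),(594,252)]))
E
```

```text
origin [549.6 160.7  49.2] tilt 19.5 x-slope(down -x) 11.5 y-slope(down +y) 15.5 yaw 4.2
{'b_mp': [457.0, 291.0, -7.0], 'b_mm': [462.0, 17.0, 69.0], 'b_pp': [637.0, 304.0, 30.0]} res [('Y', [-0.2, 1.0]), ('PX', [0.6, -0.2]), ('MM', [-0.1, -0.2]), ('p2', [0.7, 0.0]), ('p3', [0.2, -0.5]), ('b_pm', [-0.0, 0.4]), ('b_pp', [-2.6, -0.3])]
nuts tote xy [[-76.0, 67.0], [-75.0, 96.0], [-74.0, 125.0], [-1.0, 124.0]] dist corner [72. 44. 19. 88.]
```

All four are already within 115 mm (72, 44, 19, 88). I'll tip a few degrees more so the last nut slides along the wall to join the others.

Call:
apply_moves([
  [0.2,-0.2,-0.3,0],
  [0.4,-0.3,-0.6,0],
  [0.4,-0.3,-0.7,0],
  [0.4,-0.3,-0.7,0],
  [0.4,-0.3,-0.7,0],
  [0.2,-0.1,-0.3,0],
  [0,0,0,0],
  [0,0,0,0],
])

```text
time_s: 16.45
eef_pos: [615.6, 94.1, 278.4]
ee_rot: [0.0, 0.689, 0.725, -0.0]
force: [-0.1, -0.6, -3.0]
grip_width: 0.088
```

```bash
python3 - <<'E'
from rig import readout, capture, nets
from h import *
s=readout.sense(); delta(s,[651.4,52.4,135]); p,M=state(s)
for n in("wrist","scene"):
  c=capture(n); cv2.imwrite(f"pics/{n}14.png",c["img"][:,:,::-1])
cv2.imwrite("pics/s14z.png",cv2.resize(c["img"][100:230,240:420,::-1],None,fx=4.4,fy=4.4,interpolation=cv2.INTER_CUBIC))
E
```

```text
t 16.45 tcp [615.6  94.1 278.4] yaw_y 2.9 tilt 0.02 shift cm [-4.34  3.36 14.34] F [-0.1 -0.6 -3. ] g 0.088
```

View pics/s14z.png

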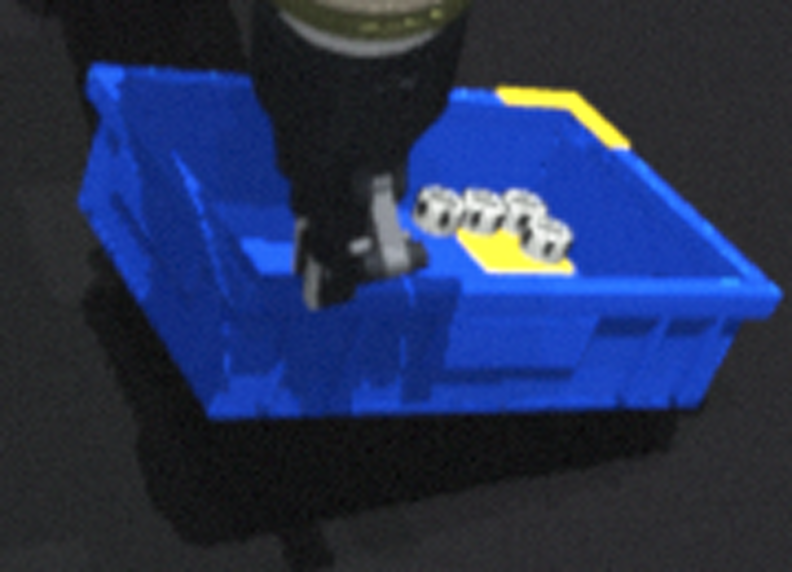

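View pics/wrist14.png

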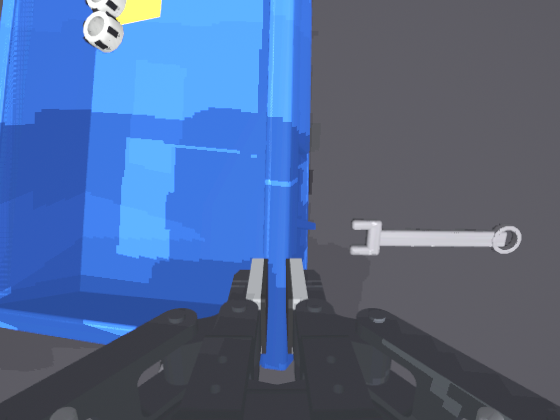

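All four nuts are now together in the corner at about (440–545, 210–240) in the zoom. Next I let it settle and do the final check: pose, steadiness, holder.

Call:
apply_moves([
  [0,0,0,0],
  [0,0,0,0],
  [0,0,0,0],
  [0,0,0,0],
  [0,0,0,0],
  [0,0,0,0],
  [0,0,0,0],
  [0,0,0,0],
])

```text
time_s: 17.35
eef_pos: [615.5, 94.2, 278.4]
ee_rot: [-0.0, 0.689, 0.725, -0.0]
force: [1.1, -0.3, -2.9]
grip_width: 0.089
```

```bash
python3 - <<'E'
from rig import readout, capture, nets
from h import *
s=readout.sense(); delta(s,[651.4,52.4,135]); print("dq",np.abs(s["dq"]).max())
a=capture("scene"); c=capture("scene"); F=lambda u:full(u,4.4,(240,100))
print("diff",np.abs(a["img"].astype(int)-c["img"])[100:230,240:420].max(), np.abs(a["img"].astype(int)-c["img"])[100:230,240:420].mean())
b=cv2.imread("pics/scene14.png")[:,:,::-1].astype(int); print("diff vs 1s ago",np.abs(b-c["img"])[100:230,240:420].mean())
z={"Y":(578,90),"PX":(780,298),"MM":(92,66),"b_pm":(211,417),"b_pp":(702,407),"p2":(574,270),"t1":(498,93)}
v,Rm=tote_fit([(c,n,F(u)) for n,u in z.items()])
nutpos(c,v,Rm,F([(436,198),(483,200),(525,198),(548,228)]))
t=capture("top"); print("holder top proj",proj(t,[532.2,-171.2,140]))
cv2.imwrite("pics/t15r.png",cv2.resize(t["img"][215:305,320:470,::-1],None,fx=5,fy=5,interpolation=cv2.INTER_CUBIC)); cv2.imwrite("pics/s15.png",c["img"][:,:,::-1])
E
```

```text
t 17.35 tcp [615.5  94.2 278.4] yaw_y 2.91 tilt 0.01 shift cm [-4.36  3.37 14.34] F [ 1.1 -0.3 -2.9] g 0.089
dq 0.0012706051425429709
diff 50 2.7183475783475783
diff vs 1s ago 3.0193304843304842
origin [542.6 164.1  69.2] tilt 26.1 x-slope(down -x) 15.9 y-slope(down +y) 20.1 yaw 7.1
{'b_mp': [452.0, 287.0, -5.0], 'b_mm': [457.0, 20.0, 93.0], 'b_pp': [628.0, 308.0, 46.0]} res [('Y', [0.0, 1.4]), ('PX', [0.5, -0.5]), ('MM', [0.5, -0.3]), ('b_pm', [-0.3, 0.6]), ('b_pp', [-1.1, -0.2]), ('p2', [0.8, 0.1]), ('t1', [-0.8, -0.5])]
nuts tote xy [[-73.0, 60.0], [-73.0, 91.0], [-76.0, 123.0], [-45.0, 120.0]] dist corner [79. 49. 19. 47.]
holder top proj [[366.88893086 248.3803157 ]]
```

View pics/t15r.png

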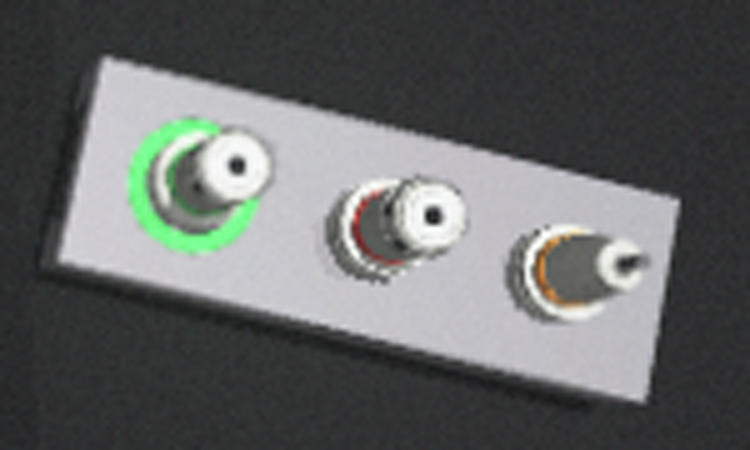

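View pics/s15.png

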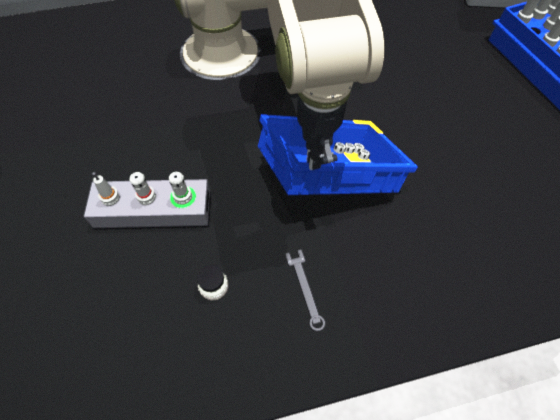

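The final checks are consistent:
- Tilt is about 26° (x-slope 16°, y-slope 20°) and the scene is steady.
- The nuts are within 79 mm of the corner.
- The holder top is at (367.3,248.2), against a predicted (366.9,248.4).

Handing in.

```bash
python3 -c "
from rig import ctrl, readout
print(ctrl.finish_job()); print(readout.sense()['force'],readout.sense()['time_s'])"
```

```text
the job is handed in; nothing more can be done
None
the job is handed in; nothing more can be done
```

The green-banded holder is home in the green-ringed socket and released, and I handed in still holding the tote tipped, at about 17.5 s of the 51 s. I lifted the +x rim near the corner opposite the yellow one, so the tote stands on its yellow corner. The hand-in gives no verdict.

Last checks before hand-in:
- **Holder:** its top is within about 1 mm of the expected spot, and it was seated and upright. The fingers have been clear of it since release.
- **Tote:** tilted about 26°, with about 16° of slope along x and 20° along y towards the yellow corner. It looked the same in two pictures about 1 s apart. The gripper carries about 3 N of it and the bench under the yellow corner carries the rest.
- **Nuts:** all four are together in the corner, at about 19, 47, 49 and 79 mm from it (limit 115 mm).
- **Other tools and the jar:** they looked unmoved in the pictures; I did not measure them.

**Small disagreements:** the pose fit puts the yellow corner about 5 mm below the bench, which is within its pixel error. Once the grip was tightened, the fingers read about 7.5 mm open on the 12 mm rim. I did not find out why, but the hold stayed firm. No check failed.

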